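Seat a circuit board in the repair holder and lock the cam clamp

ROBOT

A 6-joint arm with a two-finger parallel gripper is mounted at the origin on the work surface. World frame = base frame: x ahead of the robot, y to its left, z up, the work surface at z = 0. Lengths are in mm, angles in degrees, forces in N, time in s.
With the tool pointing down it reaches from about 350 to 950 mm from the base axis. Payload 17.4 kg.
Tool frame: the origin (TCP) lies midway between the tips of the shut fingers; the grasp point (between the pads) lies pinch_z behind it (pinch_z is the distance from the TCP to the grasp point, in mm); z points along the fingers, y is the line along which they close (so a half turn about z gives the same grasp; the last joint's range is limited). The gripper opens to 93 mm and grips with 3 to 60 N. Pads are 15 mm wide; open, the fingers measure 128 mm over their backs; the gripper's body (75 mm by 188 mm) begins 65 mm behind the grasp point.
Start: joints at [-73.27, 6.646, 82.598, -0, 90.757, -2.166], TCP at [218.592, -638.631, 218.646] pointing down, gripper open.
Joint ranges: [-162.19, 162.19], [-47.58, 125.68], [4.15, 143.07], [-65.23, 245.23], [0.69, 171.88], [-170.13, 170.13]. Speed limits (degrees/s): [108.29, 108.29, 127.2, 180, 180, 180].

INTERFACE

Orientations are given as [roll, pitch, yaw] about the fixed x, y, z axes, in that order (R = Rz(yaw) Ry(pitch) Rx(roll)).
In Python, from plant import get_state, read_camera, camera_info, close_job, look_for, pinch_z gives the robot as it stands.
- The arm moves only by the tool carry_out, never from a script. Its argument "motion" is one flat list of numbers, 4 for each row, row after row: the shift along the tool's x, y, z in mm, then the turn about the tool's z in rad. A call has 1 to 20 rows; each row shifts and turns the commanded pose from where the row before left it, along the tool's axes as they then stand; what a row does not reach is not made up. A row lasts 1/12 s, in which the tool goes at most 41.7 mm and 7.16 degrees, less where a joint would pass 70% of its speed; a pose out of reach is approached as far as the arm can. A call with a gripper value outside its range is refused whole. "fingers" is the opening, from 0 (shut) to 1 (fully open), set as the call begins (left out, the last holds). The fingers move at their own pace and stop on an object; the grip force is fixed at half the most. Time passes only in rows, so rows that do not move let the fingers close. It gives the time, the measured TCP pose, the force, the opening and the grip force at its end, in the units of the state.
- get_state(): the state, without advancing time (a new reading comes with each control period).
- read_camera(name): name is "scene" or "top" or "wrist"; returns the picture (384x512x3 uint8, blue, green, red); there is no depth.
- camera_info(name): a dict with "K" (3x3 intrinsics, pixels), "T" (4x4, takes a point from camera to world coordinates). Camera axes: x right, y up, looking along -z (the intrinsics and any distortion apply to the point x, -y, -z); pixel columns grow to the right and rows downward; lengths in mm; the calibration is good to about 2 mm. A picture is of the moment at which its call begins: read the wrist's pose just before it. camera_info takes no time and is no camera call; for the wrist camera it gives the pose at the moment of the call.
- close_job(): hands the job in; it is judged then, once.
Trained networks look in the newest picture that a camera, given by its name, has taken for a name from the list of things; names that differ only in an ending like _2 or _b are one class to them, and where a whole thing is asked for, a point or a joint stands for the part that bears it (a point fixed in the world has none). Each returns a list of dicts, best first, with "p" (0 to 1); they miss things now and then, are a little off and sometimes report something else, mostly with a low value. They report only what shows in the picture. A call takes as long as a camera call. They do not tell look-alikes from the thing itself.
- look_for(camera, target): "at" ([row, column] in pixels, amid what is visible of it).
The state is a dict: "clock": time; "joint_positions": joint angles; "dq": joint speeds; "tau": joint torques, N m; "tool_pos": TCP position; "eef_rot": TCP orientation; "ft_force": force on the tool from outside, world axes, zero at the start; "ft_torque": the same for the moment, N m; "gripper_width": opening from 0.0 (shut) to 1.0 (fully open); "finger_force": force on a finger pad.
Only numpy, scipy, OpenCV 4.12 (cv2) and the standard library are available. Lean on these libraries where they do the work, as an engineer would, in place of code of your own. Each camera call takes 0.05 s, during which the arm holds its last target. There are 200 camera calls.

TASK

The circuit board lies part-way into the board holder. Push it gently along the rails until it is fully home against the end stop, then turn the red wing knob clockwise until the sprung index pin drops into the notch of the cam, so that the board is clamped there; do not force the knob against the pin once it has dropped. Let go, and leave the other things on the bench alone.

Things in the scene. Friction and masses are not known exactly. Their poses are not given: they have to be found in the camera images.
- holder: Board holder: aluminium base plate 230 x 240 x 10 mm, fixed. Origin: its underside, below the middle of the board's home place; +x runs along the rails away from the robot, y across, z up; plate y -165 to +75 mm. Two ledges carry the board at z = 30 mm; on the +y side a grey rail, wall at y = 50 mm and a lip (y 46 to 51, z 39 to 43 mm) over the board's edge, low guides at y = -51.5 mm.
- stop_face (a point): Middle of the grey end stop's face that the board is pushed against, 75 mm from the holder's origin along +x, 31 mm up. The stop is 56 mm wide and reaches 44 mm above the table. Rigid.
- board_mid (a point): Middle of the loose brown circuit board, half-way through its thickness: 150 (x) x 100 (y) x 2 mm, 0.15 to 0.28 kg, flat on the ledges, axes as the holder's, 1.5 mm of side play. It starts 18 to 35 mm short of home; home, its +x edge is on the end stop and this point at x = 0 of the holder. It slides with 1 to 2 N. Components up to 28 mm high in the +y half, under 15 mm in the other.
- board_edge (a point): Middle of the board's -x edge, which faces the robot: where to push. It is 31 mm above the table, 20 mm above the base plate, and free of rails and components for 40 mm to each side and 10 mm inwards; fingertips can stand down in front of it.
- knob_grip (a point): Red wing knob above the cam, on its upright shaft: bar 66 long (x axis) x 14 thick x 28 mm high; this point is its middle, 62 mm above the table. Below it a black hub (26 mm wide), then the steel disc. Held by a set screw at any angle, so the bar does not tell where the notch is: it must be turned 0.6 to 1.45 rad clockwise seen from above until the pin drops. It takes 0.1 to 0.35 Nm.
- cam_top (a point): Middle of the top face (38 mm above the table) of the steel index disc, 64 mm in diameter, fixed at x = 0, y = -108 mm of the holder. Its rim has one tapered notch, 10 mm wide at the mouth, 6 mm deep. An eccentric below it pushes the clamp jaw. With the pin in the notch the cam has 0.07 rad of free play; at both ends of it the pin blocks it hard.
- index_pin: Sprung index pin, sliding along the holder's x at y = -108, z = 34 mm. Origin: tip of its 7 mm nose, which rides the disc's rim at x = 32 mm of the holder and jumps to about x = 26.5 mm when it drops in the notch (spring 7 N). The red button on its tail (18 mm wide) then moves to the grey bracket (x 57 to 83, top z = 42 mm). It bears 15 N from the cam; do not touch it.
- clamp_pad: Rubber-faced pad of the clamp jaw, 60 mm wide, its top 42 mm above the table; origin in the middle of its face, at table height. The cam pushes it towards +y of the holder; it meets the board's long edge during the turn and, sprung, presses it against the rail with about 8 N once the pin has dropped.
- board: The same circuit board: origin at the middle of its underside, axes as board_mid. Fragile: press on it with no more than 15 N.
- toothbrush: Bystander: toothbrush, green and cream, 178 mm long, lying beside the fixed rail.
- screwdriver: Bystander: blue screwdriver, 160 mm long, lying beside the clamp side of the holder.
- screw_tray: Bystander: blue screw tray, 85 x 65 x 22 mm, left of the holder.
- solder_reel: Bystander: solder reel, 56 mm wide, 36 mm high, behind the end stop.
- cleaner: Bystander: white cleaner bottle, 48 mm wide, 110 mm high, behind the pin bracket.
- standoff: Bystander: small brass standoff, 14 mm wide, 24 mm high, standing on a near corner of the base plate on the clamp side.
- cutters: Bystander: yellow-handled side cutters, 120 mm long, lying in front of the holder on the clamp side.
Things that resemble listed ones, but are neither listed nor needed, are in the scene too. Of the things like the board, leave any that is pink or purple; of the rest the larger one is meant.

How it is judged:
By the outcome, as a careful person would: the job done as asked, in the order asked, and still so for the second after the job is handed in, with the robot touching nothing.
It also fails if it takes over 64 s, if anything falls off the work surface, if the arm or the gripper's body presses on something with over 40 N, if the wrist force passes 120 N, or if a joint passes its speed limit or range.

## Working session

There is one attempt and no reset: what is moved stays moved. The work goes in short steps, Python scripts to look and compute and a tool call to move; the robot and the scene stay as the last step left them, time stands still between calls to the robot, and variables do not carry over. Pictures are saved under pics/ and viewed, at most 10 in all, crops included, and the job is handed in when it is done.

Besides the shell and the picture viewer there is one more tool, called after ">>>" as name(argument=value, ...), one argument or row to a line, values as JSON. carry_out: Moves the arm, as the interface text tells. Its arguments: {"type":"object","properties":{"motion":{"type":"array"},"fingers":{"type":"number"}},"required":["motion"]}

```bash
mkdir -p pics; cat > h.py <<'E'
import numpy as np,cv2
from plant import *
def ray(cam,rc,z,info=None):
    i=info or camera_info(cam);K=np.array(i["K"]);T=np.array(i["T"])
    d=np.array(i.get("dist",np.zeros(5)),float)
    p=cv2.undistortPoints(np.array([[[rc[1],rc[0]]]],float),K,d)[0,0]
    v=T[:3,:3]@np.array([p[0],-p[1],-1]);o=T[:3,3]
    return o+v*(z-o[2])/v[2]
def proj(cam,P,info=None):
    i=info or camera_info(cam);K=np.array(i["K"]);T=np.array(i["T"])
    q=T[:3,:3].T@(np.array(P,float)-T[:3,3]);q=np.array([q[0],-q[1],-q[2]])
    u=K@q;return u[1]/u[2],u[0]/u[2]
E
python3 - <<'E'
from h import *
s=get_state();print(s,pinch_z)
Z=dict(stop_face=31,board_mid=31,board_edge=31,knob_grip=76,cam_top=38,index_pin=34,clamp_pad=42,standoff=24,cleaner=110,holder=10)
a=[]
for c in ("top","scene"):
    im=read_camera(c);a.append(im)
    print(c,{k:np.round(v,1).tolist() if not isinstance(v,str) else v for k,v in camera_info(c).items()})
    for k,z in Z.items():
        for r in look_for(c,k)[:3]: print(c,k,np.round(r["at"]),round(r["p"],2),np.round(ray(c,r["at"],z)))
cv2.imwrite("pics/a.png",cv2.resize(a[0],(800,600),interpolation=cv2.INTER_CUBIC))
cv2.imwrite("pics/b.png",cv2.resize(a[1],(800,600),interpolation=cv2.INTER_CUBIC))
E
```

```text
{'clock': 0.0, 'joint_positions': array([-7.32698766e+01,  6.67628792e+00,  8.26358708e+01, -2.71773405e-03,
        9.07548965e+01, -2.16376247e+00]), 'dq': array([-0.06423987, -0.04391776, -0.0796588 , -0.11286685,  0.07776404,
        0.01977649]), 'tau': array([-1.63395227e-03, -7.21260738e+01, -6.22611594e+01,  7.78972241e-02,
        2.37590825e-02, -1.07210387e-04]), 'tool_pos': array([ 218.52030124, -638.44357453,  217.87835927]), 'eef_rot': array([-1.79932890e+02,  1.83875297e-04,  1.88938517e+01]), 'ft_force': array([ 0.25400537, -0.274059  ,  0.52274593]), 'ft_torque': array([ 0.03068721, -0.03082648, -0.00271846]), 'finger_force': 0.0, 'gripper_width': 1.001531685163342} 18.8
top {'K': [[484.3, 0.0, 255.7], [0.0, 484.3, 196.9], [0.0, 0.0, 1.0]], 'T': [[-0.0, 1.0, -0.1, 523.3], [-1.0, -0.0, -0.0, 74.9], [-0.0, 0.1, 1.0, 1125.1], [0.0, 0.0, 0.0, 1.0]]}
top stop_face [192. 318.] 0.71 [609. -58.  31.]
top board_mid [190. 319.] 0.75 [612. -62.  31.]
top board_mid [212. 289.] 0.74 [562.   7.  31.]
top board_mid [297. 257.] 0.73 [374.  79.  31.]
top board_edge [108. 204.] 0.96 [
[... 919 characters left out ...]
.  31.]
scene board_edge [264. 401.] 0.8 [467. 337.  31.]
scene board_edge [184. 352.] 0.67 [397. 124.  31.]
scene knob_grip [151. 216.] 0.86 [613. -60.  76.]
scene cam_top [190. 218.] 0.7 [645.  20.  38.]
scene cam_top [169. 178.] 0.68 [690. -92.  38.]
scene cam_top [182. 138.] 0.49 [778. -88.  38.]
scene index_pin [144. 201.] 0.54 [ 606. -176.   34.]
scene clamp_pad [168. 227.] 0.62 [600. -39.  42.]
scene clamp_pad [174. 251.] 0.3 [567.   8.  42.]
scene standoff [142. 243.] 0.56 [ 509. -147.   24.]
scene standoff [266. 289.] 0.37 [621. 249.  24.]
scene standoff [146. 197.] 0.3 [ 611. -188.   24.]
scene cleaner [182. 136.] 0.58 [795.  20. 110.]
scene holder [192. 221.] 0.62 [629.  -9.  10.]
```

View pics/a.png

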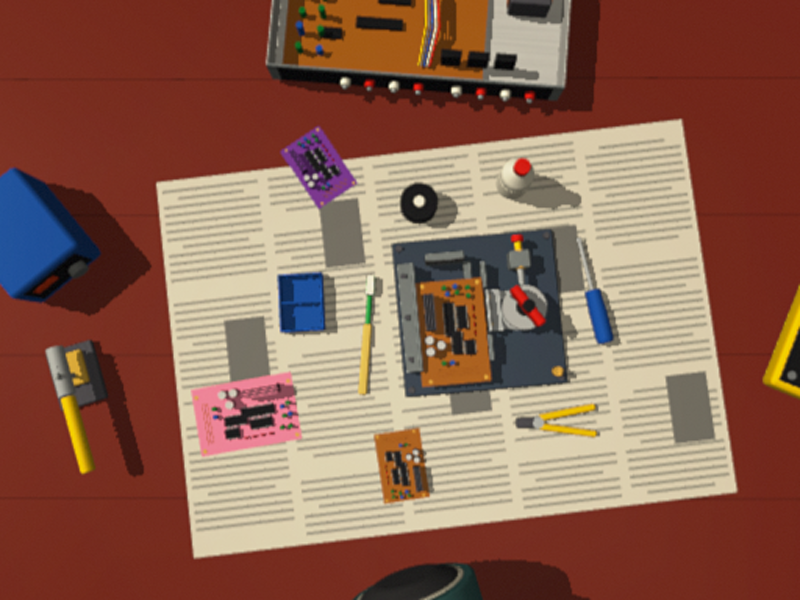

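View pics/b.png

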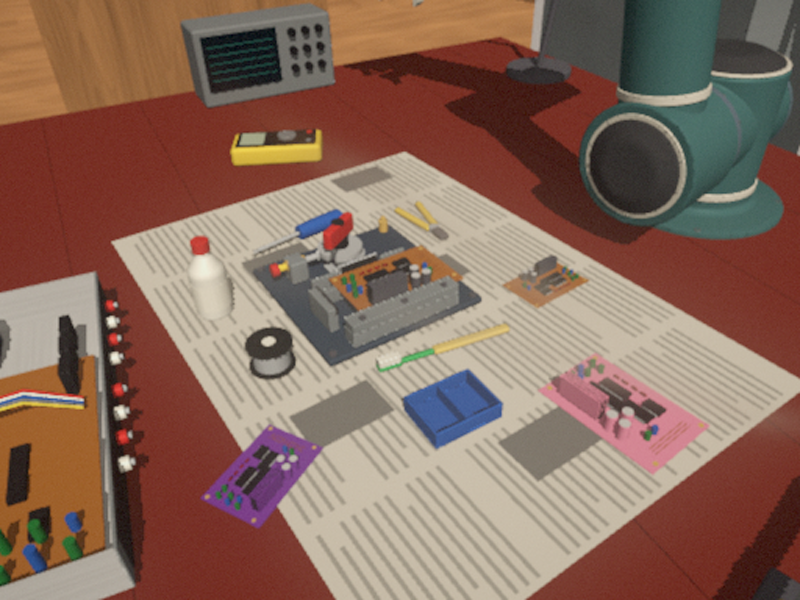

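The top view shows the plate corners at about (393,243), (552,231), (566,382) and (407,396). The board is at (455,332), short of the stop at (445,257), and the red bar runs from (512,290) to (543,325). I'll fit a coarse pose from these, then go over with the wrist camera.

```bash
cat >> h.py <<'E'
def fit(A,B): # B = R A + t
    A=np.array(A,float);B=np.array(B,float)[:,:2];a=A-A.mean(0);b=B-B.mean(0)
    th=np.arctan2((a[:,0]*b[:,1]-a[:,1]*b[:,0]).sum(),(a*b).sum())
    R=np.array([[np.cos(th),-np.sin(th)],[np.sin(th),np.cos(th)]])
    t=B.mean(0)-R@A.mean(0);return np.degrees(th),t,np.abs(B-(A@R.T+t)).max(),R
E
python3 - <<'E'
from h import *
px=[(393,243),(552,231),(566,382),(407,396)]
B=[ray("top",(y*.64,x*.64),10) for x,y in px]
print(np.round(B))
for off in(0,):
    th,t,e,R=fit([(115,75),(115,-165),(-115,-165),(-115,75)],B)
print(th,t,e)
for n,p in dict(stop=(75,0),edge=(-75,0),knob=(0,-108)).items(): print(n,t+R@p)
print([np.round(ray("top",(y*.64,x*.64),32)) for x,y in [(418,280),(482,276),(491,383),(424,387)]])
print([np.round(ray("top",(y*.64,x*.64),76)) for x,y in [(512,290),(543,325)]])
s=get_state();i=camera_info("wrist");print(np.round(i["T"],2),np.round(i["K"]))
from scipy.spatial.transform import Rotation as Ro
Rt=Ro.from_euler('xyz',s['eef_rot'],degrees=True).as_matrix();T=np.array(i["T"]);print(np.round(Rt,2));print(Rt.T@(T[:3,3]-s['tool_pos']));print(np.round(Rt.T@T[:3,:3],2))
E
```

```text
[[ 695.   92.   10.]
 [ 713. -144.   10.]
 [ 489. -161.   10.]
 [ 469.   72.   10.]]
4.701493641191409 [588.00699673   9.31058117] 3.3331798350307054
stop [662.75464051  15.45791791]
edge [513.25935294   3.16324443]
knob [596.85916164 -98.32602587]
[array([638.,  55.,  32.]), array([643., -37.,  32.]), array([489., -49.,  32.]), array([483.,  47.,  32.])]
[array([619., -74.,  76.]), array([ 570., -117.,   76.])]
[[ 3.2000e-01  9.1000e-01  2.5000e-01  2.8651e+02]
 [-9.5000e-01  3.1000e-01  8.0000e-02 -6.1494e+02]
 [ 0.0000e+00 -2.6000e-01  9.7000e-01  3.8383e+02]
 [ 0.0000e+00  0.0000e+00  0.0000e+00  1.0000e+00]] [[283.   0. 255.]
 [  0. 283. 191.]
 [  0.   0.   1.]]
[[ 0.95  0.32 -0.  ]
 [ 0.32 -0.95  0.  ]
 [-0.   -0.   -1.  ]]
[  71.95111356   -0.42031537 -165.19119515]
[[-0.    0.97  0.26]
 [ 1.    0.    0.  ]
 [-0.    0.26 -0.97]]
```

>>> carry_out(
  motion=[0, 0, 0, 0.124, 0, 0, 0, 0.124, 20.6, -32.2, 2.7, 0, 20.6, -32.2, 2.7, 0, 20.6, -32.2, 2.7, 0, 20.6, -32.2, 2.7, 0, 20.6, -32.2, 2.7, 0, 20.6, -32.2, 2.7, 0, 20.6, -32.2, 2.7, 0, 20.6, -32.2, 2.7, 0, 20.6, -32.2, 2.7, 0, 20.6, -32.2, 2.7, 0, 20.6, -32.2, 2.7, 0, 20.6, -32.2, 2.7, 0, 20.6, -32.2, 2.7, 0, 20.6, -32.2, 2.7, 0, 20.6, -32.2, 2.7, 0, 20.6, -32.2, 2.7, 0, 20.6, -32.2, 2.7, 0, 20.6, -32.2, 2.7, 0],
  fingers=0,
)

```text
clock: 2.77
tool_pos: [541.3, -28.7, 170.2]
eef_rot: [180.0, -0.0, 4.7]
ft_force: [0.6, -0.6, 0.2]
gripper_width: 0.006
finger_force: 0.0
```

>>> carry_out(
  motion=[0, 0, 0, 0, 0, 0, 0, 0, 0, 0, 0, 0, 0, 0, 0, 0],
)

```text
clock: 3.1
tool_pos: [540.5, -31.6, 170.2]
eef_rot: [180.0, -0.0, 4.6]
ft_force: [-0.2, 0.4, 0.5]
gripper_width: 0.006
finger_force: 0.0
```

```bash
python3 - <<'E'
from h import *
s=get_state();print(s['clock'],s['tool_pos'],s['eef_rot'],s['gripper_width'],s['ft_force'])
i=camera_info("wrist");im=read_camera("wrist");cv2.imwrite("pics/w1raw.png",im)
import pickle;pickle.dump(i,open("w1.pkl","wb"))
cv2.imwrite("pics/w1.png",cv2.resize(im,(800,600),interpolation=cv2.INTER_CUBIC))
Z=dict(stop_face=31,board_edge=31,knob_grip=62,cam_top=38,index_pin=34,clamp_pad=42)
for k,z in Z.items():
    for r in look_for("wrist",k)[:3]: print(k,np.round(r["at"]),round(r["p"],2),np.round(ray("wrist",r["at"],z,i)))
E
```

```text
3.1 [540.51548174 -31.55707045 170.23446934] [ 1.79988163e+02 -1.06812941e-02  4.62866369e+00] 0.006102817291323299 [-0.2486907   0.35533219  0.51395494]
stop_face [ 91. 287.] 0.84 [638. -56.  31.]
stop_face [155. 220.] 0.66 [568.   9.  31.]
board_edge [228.  23.] 0.83 [465. 232.  31.]
board_edge [153. 221.] 0.76 [570.   8.  31.]
board_edge [264. 134.] 0.56 [429. 105.  31.]
cam_top [ 94. 291.] 0.77 [636. -60.  38.]
cam_top [142. 416.] 0.72 [ 598. -196.   38.]
index_pin [ 37. 323.] 0.68 [690. -85.  34.]
clamp_pad [139. 273.] 0.9 [590. -46.  42.]
```

View pics/w1.png

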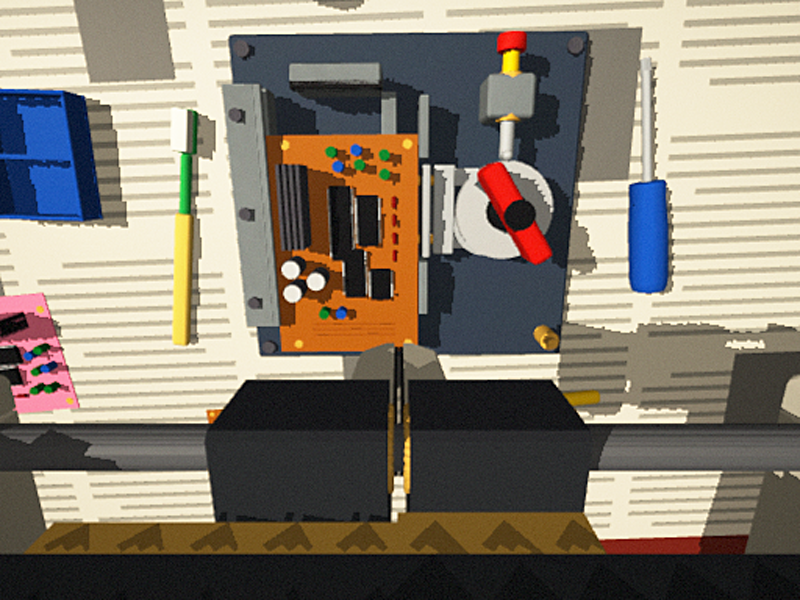

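The wrist view shows the board's near edge at row ≈352 (columns 282–418) and its far edge at row 135. The stop is at (335,75), the knob's black cap at (519,213), the bar ends at (488,170) and (540,258), and the pin nose at (506,150).

```bash
python3 - <<'E'
from h import *
import pickle;i=pickle.load(open("w1.pkl","rb"))
r=lambda x,y,z:ray("wrist",((y+.5)*.64-.5,(x+.5)*.64-.5),z,i)
B=[r(230,35,10),r(588,32,10),r(560,354,10)]
print(np.round(B))
th,t,e,R=fit([(115,75),(115,-165),(-115,-165)],B);print(th,t,e)
H=lambda p:np.round(R.T@(p[:2]-t),1)
for n,p in dict(bfl=(268,135,32),bfr=(416,135,32),bnr=(418,352,32),bnl=(282,352,32),stopT=(335,82,44),stopL=(290,82,44),stopR=(380,82,44),cap=(519,213,76),k1=(486,170,76),k2=(542,258,76),disc_l=(455,210,38),disc_r=(553,210,38),disc_t=(505,160,38),nose=(506,158,36),pinR=(499,140,36)).items():
    q=r(*p);print(n,np.round(q,1),H(q))
for n,p in dict(stop=(75,0,31),edge=(-75,0,31),knob=(0,-108,62)).items(): print(n,t+R@p[:2])
E
```

```text
[[ 695.   92.   10.]
 [ 716. -142.   10.]
 [ 490. -163.   10.]]
5.097564520440992 [587.86830089  10.18322657] 2.9084408908188806
bfl [633.5  60.9  32. ] [50.  46.4]
bfr [641.1 -34.6  32. ] [ 49.1 -49.3]
bnr [491.6 -49.6  32. ] [-101.2  -51. ]
bnl [483.6  50.2  32. ] [-100.3   49.1]
stopT [666.1  17.2  44. ] [78.5  0.1]
stopL [663.9  44.3  44. ] [78.8 27.2]
stopR [668.2  -9.9  44. ] [ 78.3 -27.1]
cap [599.3 -96.5  76. ] [   2.  -107.2]
k1 [621.5 -74.3  76. ] [ 26.  -87.1]
k2 [ 574.4 -114.    76. ] [ -24.5 -122.5]
disc_l [596.1 -64.3  38. ] [  1.5 -75. ]
disc_r [ 601.2 -129.    38. ] [   0.9 -139.8]
disc_t [630.  -92.8  38. ] [  32.8 -106.4]
nose [631.4 -93.8  36. ] [  34.1 -107.4]
pinR [642.  -87.7  36. ] [  45.2 -102.3]
stop [662.57166412  16.84712342]
edge [513.16493765   3.51932973]
knob [597.46431234 -97.38961649]
```

>>> carry_out(
  motion=[-22.4, -12.3, 0, -0.006, -22.4, -12.3, 0, 0, -22.4, -12.3, 0, 0, 0, 0, 0, 0, 0, 0, 26, 0, 0, 0, 26, 0, 0, 0, 26, 0, 0, 0, 26, 0, 0, 0, 22, 0, 0, 0, 12, 0, 0, 0, 10, 0, 0, 0, 0, 0, 0, 0, 0, 0],
)

```text
clock: 4.53
tool_pos: [471.1, 0.2, 22.7]
eef_rot: [180.0, -0.0, 5.0]
ft_force: [0.3, 0.2, 0.9]
gripper_width: 0.001
finger_force: 0.0
```

```bash
python3 - <<'E'
from h import *
s=get_state();print(s['clock'],s['tool_pos'],s['eef_rot'],s['ft_force'])
im=read_camera("wrist");cv2.imwrite("pics/w2.png",im)
E
```

```text
4.5333 [4.71090583e+02 2.12046229e-01 2.26716923e+01] [ 1.79995403e+02 -1.87440135e-02  5.02425133e+00] [0.3249378  0.24815982 0.94715473]
```

View pics/w2.png

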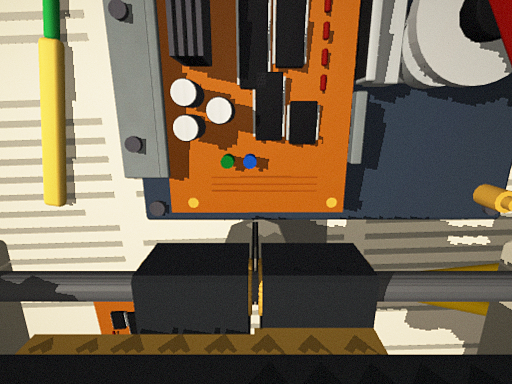

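The shut fingertips stand at column ~255, just short of the board's near edge (row 211) and clear of everything.

>>> carry_out(
  motion=[3, 0, 0, 0, 3, 0, 0, 0, 3, 0, 0, 0, 3, 0, 0, 0, 3, 0, 0, 0, 3, 0, 0, 0, 3, 0, 0, 0, 3, 0, 0, 0, 2, 0, 0, 0, 2, 0, 0, 0, 1, 0, 0, 0, 0, 0, 0, 0],
)

```text
clock: 5.58
tool_pos: [499.8, 2.9, 22.0]
eef_rot: [-180.0, -0.0, 5.0]
ft_force: [0.4, -0.4, 0.8]
gripper_width: 0.009
finger_force: 0.0
```

```bash
python3 - <<'E'
from h import *
s=get_state();print(s['clock'],s['tool_pos'],s['ft_force'],s['ft_torque'])
i=camera_info("wrist");im=read_camera("wrist");cv2.imwrite("pics/w3.png",im)
print([np.round(proj("wrist",p,i)) for p in [(662.6,16.8,31),(666,-7,31)]], [ (np.round(r['at']),round(r['p'],2)) for r in look_for("wrist","stop_face")[:2]])
E
```

```text
5.5833 [499.78744747   2.90739576  22.03490678] [ 0.38288184 -0.36654698  0.81030381] [-0.03287514  0.01222529 -0.02756476]
[array([-96., 256.]), array([-100.,  310.])] [(array([128., 402.]), 0.85)]
```

View pics/w3.png

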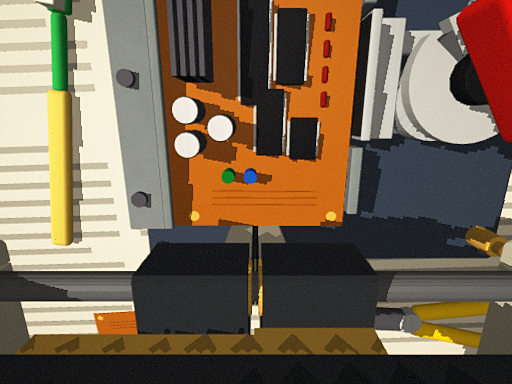

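The board edge now follows the fingers (row 226, in contact). I'll creep in, watching the force.

>>> carry_out(
  motion=[1, 0, 0, 0, 1, 0, 0, 0, 1, 0, 0, 0, 0.5, 0, 0, 0, 0, 0, 0, 0],
)

```text
clock: 6.1
tool_pos: [503.1, 3.2, 22.0]
eef_rot: [-180.0, 0.0, 5.0]
ft_force: [-0.5, 0.6, 0.2]
gripper_width: 0.009
finger_force: 0.2
```

>>> carry_out(
  motion=[0.5, 0, 0, 0, 0.5, 0, 0, 0, 0, 0, 0, 0],
)

```text
clock: 6.35
tool_pos: [504.1, 3.3, 22.0]
eef_rot: [180.0, -0.0, 5.0]
ft_force: [-1.4, 1.0, -0.3]
gripper_width: 0.005
finger_force: 0.3
```

>>> carry_out(
  motion=[0.5, 0, 0, 0, 0, 0, 0, 0],
)

```text
clock: 6.52
tool_pos: [504.6, 3.3, 22.0]
eef_rot: [-180.0, -0.0, 5.0]
ft_force: [-0.4, 0.2, -1.4]
gripper_width: 0.001
finger_force: 0.3
```

>>> carry_out(
  motion=[0.5, 0, 0, 0, 0, 0, 0, 0],
)

```text
clock: 6.68
tool_pos: [504.9, 3.3, 22.0]
eef_rot: [-180.0, 0.0, 5.0]
ft_force: [-2.9, -0.6, -0.3]
gripper_width: 0.005
finger_force: 1.4
```

>>> carry_out(
  motion=[0.5, 0, 0, 0, 0, 0, 0, 0],
)

```text
clock: 6.85
tool_pos: [505.0, 3.3, 22.0]
eef_rot: [-180.0, 0.1, 5.0]
ft_force: [-6.2, -1.3, 3.8]
gripper_width: 0.004
finger_force: 3.7
```

>>> carry_out(
  motion=[0.4, 0, 0, 0, 0, 0, 0, 0],
)

```text
clock: 7.02
tool_pos: [505.1, 3.3, 21.9]
eef_rot: [180.0, 0.1, 5.0]
ft_force: [-10.5, -1.0, 6.2]
gripper_width: 0.004
finger_force: 5.4
```

The force rises against the stop at x≈505, as predicted. I'll back off, rise and look.

>>> carry_out(
  motion=[-1.5, 0, 0, 0, -5, 0, 0, 0, -10, 0, 0, 0, -8, 0, 0, 0, 0, 0, -20, 0, 0, 0, -35, 0, 0, 0, -35, 0, 0, 0, -35, 0, 20, 20, -15, 0, 25, 25, 0, 0, 25, 25, 0, 0, 0, 0, 0, 0, 0, 0, 0, 0, 0, 0, 0, 0],
  fingers=0,
)

```text
clock: 8.18
tool_pos: [556.6, -62.2, 161.8]
eef_rot: [-180.0, 0.0, 5.0]
ft_force: [0.0, 1.2, -0.2]
gripper_width: 0.007
finger_force: 0.0
```

```bash
python3 - <<'E'
from h import *
s=get_state();print(s['clock'],s['tool_pos'],s['eef_rot'],s['ft_force'])
i=camera_info("wrist");im=read_camera("wrist")
import pickle;pickle.dump(i,open("w4.pkl","wb"))
cv2.imwrite("pics/w4.png",cv2.resize(im,(800,600),interpolation=cv2.INTER_CUBIC))
E
```

```text
8.1833 [556.59760633 -62.15891124 161.79372126] [-1.79981901e+02  3.26471343e-02  5.00918923e+00] [ 0.02172932  1.17562967 -0.17013806]
```

View pics/w4.png

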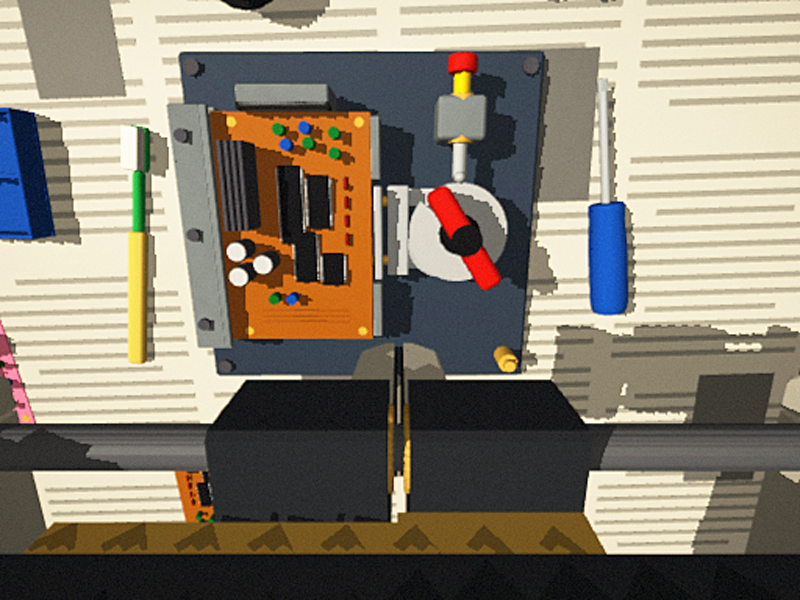

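The board sits flush at the stop: its far edge is at row ~110, directly below the stop at row 105. The knob cap is at (461,236). I'll enlarge the disc to find the notch and measure the knob.

```bash
python3 - <<'E'
from h import *
import pickle;i=pickle.load(open("w4.pkl","rb"))
r=lambda x,y,z:ray("wrist",((y+.5)*.64-.5,(x+.5)*.64-.5),z,i)
th,t,e,R=fit([(115,75),(115,-165)],[r(181,53,10),r(546,52,10)]);print(th,t)
im=cv2.imread("pics/w4.png")
hsv=cv2.cvtColor(im,cv2.COLOR_BGR2HSV)
m=(((hsv[...,0]<8)|(hsv[...,0]>172))&(hsv[...,1]>150)&(hsv[...,2]>90)).astype(np.uint8)
n,l,st,c=cv2.connectedComponentsWithStats(m)
for k in range(1,n):
    if st[k,4]>150 and c[k][1]<360 and 400<c[k][0]<540: print(st[k],c[k])
for n,p in dict(cap=(461,236,76),k1=(438,190,76),k2=(489,285,76),disc_l=(408,232,38),disc_r=(508,232,38),pad=(375,235,42)).items():
    q=r(*p);print(n,np.round(q,1),np.round(R.T@(q[:2]-t),1))
cv2.imwrite("pics/c4.png",cv2.resize(im[160:300,360:540],(770,600),interpolation=cv2.INTER_CUBIC))
E
```

```text
5.075152114845646 [586.88035656   8.4584189 ]
[447  52  31  21 537] [461.94599628  61.61080074]
[ 428  187   43   52 1162] [447.17641997 209.9707401 ]
[462 246  39  44 943] [482.37963945 269.03075292]
cap [600.6 -93.5  76. ] [   4.7 -102.8]
k1 [624.7 -77.8  76. ] [ 30.  -89.2]
k2 [ 573.7 -113.3   76. ] [ -23.9 -120.1]
disc_l [596.1 -64.6  38. ] [  2.7 -73.6]
disc_r [ 601.7 -129.5   38. ] [   2.5 -138.7]
pad [592.8 -43.5  42. ] [  1.3 -52.3]
```

View pics/c4.png

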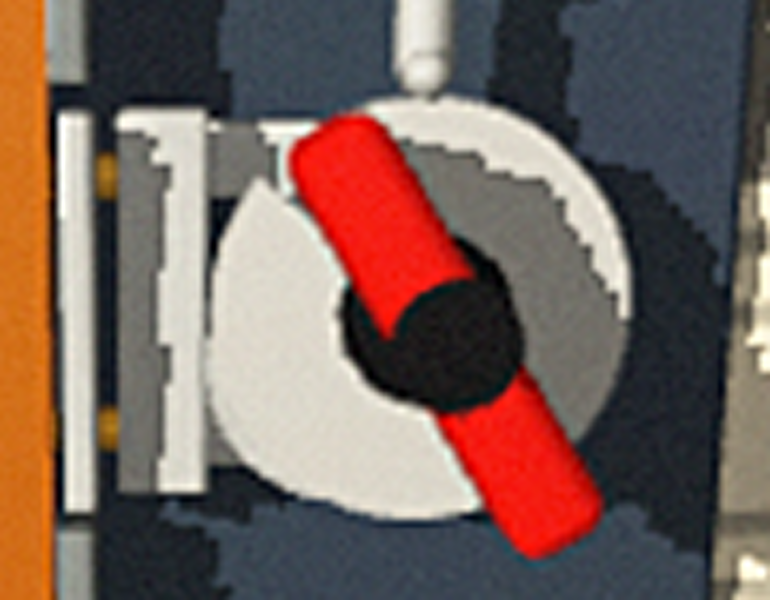

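The notch's counter-clockwise lip shows at crop (262,180), about 50° counter-clockwise of the pin at (425,85). Its centre is therefore about 41° away, so I expect roughly 0.72 rad of turn. The knob axis is at about (598.5, −96.5), with the bar yaw near 36.5°.

>>> carry_out(
  motion=[19.4, 18.9, 0, 0, 19.3, 18.9, 0, 0, 0, 0, 0, -0.11, 0, 0, 0, -0.11, 0, 0, 0, -0.11, 0, 0, 0, -0.11, 0, 0, 0, -0.11, 0, 0, 25, 0, 0, 0, 25, 0, 0, 0, 20, 0, 0, 0, 15, 0, 0, 0, 15, 0, 0, 0, 10, 0, 0, 0, 5, 0, 0, 0, 0, 0, 0, 0, 0, 0],
  fingers=0.45,
)

```text
clock: 9.57
tool_pos: [599.4, -96.4, 47.8]
eef_rot: [180.0, -0.0, 36.6]
ft_force: [-0.1, 0.0, 0.1]
gripper_width: 0.451
finger_force: 0.0
```

```bash
python3 - <<'E'
from h import *
s=get_state();print(s['clock'],s['tool_pos'],s['eef_rot'],s['ft_force'],s['gripper_width'])
i=camera_info("wrist");im=read_camera("wrist")
cv2.imwrite("pics/w5.png",cv2.resize(im,(800,600),interpolation=cv2.INTER_CUBIC))
E
```

```text
9.5667 [599.38744686 -96.36973131  47.8368406 ] [ 1.79969764e+02 -3.14841769e-02  3.65577500e+01] [-0.14817571  0.00341699  0.14983628] 0.45121305123439764
```

View pics/w5.png

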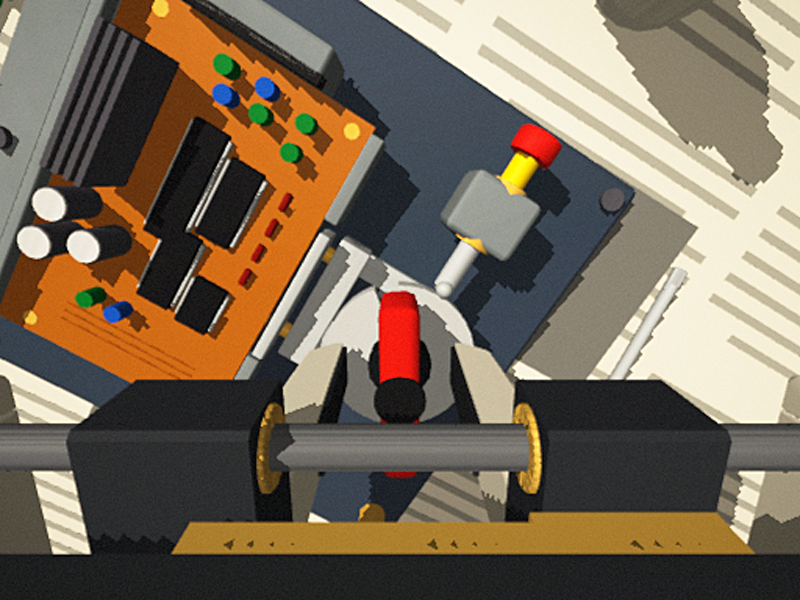

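The bar lies centred and parallel between the open fingers (column ~400). The pin nose (445,288) and red button (537,145) are in view for tracking. Gripping now.

>>> carry_out(
  motion=[0, 0, 0, 0, 0, 0, 0, 0, 0, 0, 0, 0, 0, 0, 0, 0, 0, 0, 0, 0],
  fingers=0,
)

```text
clock: 10.03
tool_pos: [599.6, -96.7, 47.5]
eef_rot: [180.0, -0.0, 36.5]
ft_force: [0.8, -1.8, 3.5]
gripper_width: 0.254
finger_force: 30.0
```

```bash
cat > chk.py <<'E'
from h import *
s=get_state();i=camera_info("wrist");im=read_camera("wrist")
hsv=cv2.cvtColor(im,cv2.COLOR_BGR2HSV)
m=(((hsv[...,0]<8)|(hsv[...,0]>172))&(hsv[...,1]>150)&(hsv[...,2]>90)).astype(np.uint8)
n,l,st,c=cv2.connectedComponentsWithStats(m)
T=np.radians(5);u=np.array([np.cos(T),np.sin(T)]);o=np.array([587.8,9.5]);v=np.array([-u[1],u[0]])
for k in range(1,n):
    if st[k,4]>40:
        p=ray("wrist",(c[k][1],c[k][0]),36,i)[:2]-o
        if 60<p@u<150 and abs(p@v+108)<25: print("button x,y",round(p@u,1),round(p@v,1),st[k,4])
print(round(s['clock'],2),np.round(s['tool_pos'],1),np.round(s['eef_rot'],1),np.round(s['ft_force'],1),np.round(s['ft_torque'],3),round(s['gripper_width'],3),round(s['finger_force'],1))
E
python3 chk.py
```

```text
button x,y 102.5 -106.1 520
10.03 [599.6 -96.7  47.5] [180.   -0.   36.5] [ 0.8 -1.8  3.5] [-0.2   -0.109  0.017] 0.254 30.0
```

The opening of 0.254 (~23.6 mm) is more than the bar's 14 mm, so the fingers may be holding the hub or the black cap. I'll work out the cap's height from the picture.

```bash
python3 - <<'E'
from h import *
i=camera_info("wrist") # pose about as in w5
for z in (48,76,85,90,95,100,110): print(z,[np.round(np.array(proj("wrist",(599.2+d*np.sin(np.radians(36.5)),-96.5-d*np.cos(np.radians(36.5)),z),i))/.64) for d in(-10,0,10)])
im=read_camera("wrist");cv2.imwrite("pics/c6.png",cv2.resize(im[150:310,140:370],(800,556),interpolation=cv2.INTER_CUBIC))
E
```

```text
48 [array([366., 374.]), array([365., 398.]), array([365., 423.])]
76 [array([399., 369.]), array([399., 399.]), array([399., 428.])]
85 [array([412., 368.]), array([412., 399.]), array([412., 430.])]
90 [array([420., 367.]), array([420., 399.]), array([420., 431.])]
95 [array([429., 365.]), array([429., 399.]), array([429., 432.])]
100 [array([439., 364.]), array([439., 399.]), array([438., 433.])]
110 [array([460., 361.]), array([460., 399.]), array([460., 436.])]
```

View pics/c6.png

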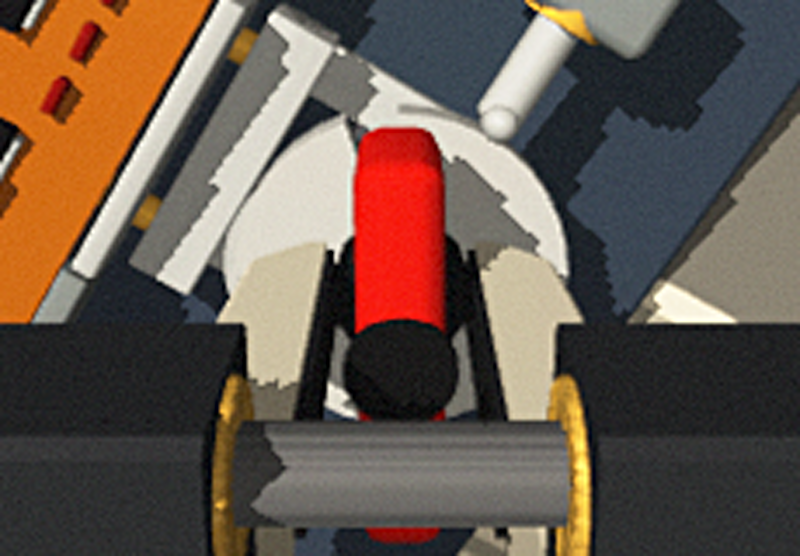

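The fingertips hold the hub (~24 mm) just under the bar, and the cap is only ~17 mm wide, on top. I'll open, rise 7 mm and regrip on the bar.

>>> carry_out(
  motion=[0, 0, 0, 0, 0, 0, 0, 0, 0, 0, 0, 0, 0, 0, -4, 0, 0, 0, -3, 0, 0, 0, 0, 0, 0, 0, 0, 0],
  fingers=0.4,
)

```text
clock: 10.72
tool_pos: [599.4, -96.6, 54.4]
eef_rot: [180.0, -0.0, 36.5]
ft_force: [0.6, 0.3, 0.2]
gripper_width: 0.399
finger_force: 0.0
```

>>> carry_out(
  motion=[0, 0, 0, 0, 0, 0, 0, 0, 0, 0, 0, 0, 0, 0, 0, 0, 0, 0, 0, 0, 0, 0, 0, 0],
  fingers=0,
)

```text
clock: 11.22
tool_pos: [599.3, -96.6, 54.0]
eef_rot: [180.0, 0.0, 36.6]
ft_force: [1.4, -1.9, -1.9]
gripper_width: 0.149
finger_force: 30.0
```

```bash
python3 chk.py
```

```text
button x,y 102.4 -106.1 480
11.22 [599.3 -96.6  54. ] [180.    0.   36.6] [ 1.4 -1.9 -1.9] [-0.296 -0.344  0.13 ] 0.149 30.0
```

The opening is now 13.9 mm, so the fingers are on the bar. I'll turn clockwise 0.5 rad, below the 0.6 minimum.

>>> carry_out(
  motion=[0, 0, 0, 0.03, 0, 0, 0, 0.05, 0, 0, 0, 0.05, 0, 0, 0, 0.05, 0, 0, 0, 0.05, 0, 0, 0, 0.05, 0, 0, 0, 0.05, 0, 0, 0, 0.05, 0, 0, 0, 0.05, 0, 0, 0, 0.05, 0, 0, 0, 0.02, 0, 0, 0, 0],
)

```text
clock: 12.27
tool_pos: [599.5, -97.1, 54.0]
eef_rot: [179.9, -0.0, 7.8]
ft_force: [3.8, -6.2, -2.9]
gripper_width: 0.151
finger_force: 30.1
```

```bash
python3 chk.py
```

```text
button x,y 102.2 -106.5 503
12.27 [599.5 -97.1  54. ] [179.9  -0.    7.8] [ 3.8 -6.2 -2.9] [-0.917 -0.55   0.42 ] 0.151 30.1
```

>>> carry_out(
  motion=[0, 0, 0, 0.04, 0, 0, 0, 0.04, 0, 0, 0, 0.02, 0, 0, 0, 0],
)

```text
clock: 12.65
tool_pos: [599.5, -97.3, 54.0]
eef_rot: [179.9, -0.0, 2.1]
ft_force: [3.0, -6.4, -3.8]
gripper_width: 0.146
finger_force: 30.0
```

```bash
python3 chk.py
```

```text
button x,y 101.0 -106.8 503
12.65 [599.5 -97.3  54. ] [179.9  -0.    2.1] [ 3.  -6.4 -3.8] [-1.116 -0.609  0.057] 0.146 30.0
```

>>> carry_out(
  motion=[0, 0, 0, 0.02, 0, 0, 0, 0.01, 0, 0, 0, 0],
)

```text
clock: 12.95
tool_pos: [599.5, -97.3, 54.0]
eef_rot: [179.9, -0.0, 0.4]
ft_force: [4.0, -6.0, -2.6]
gripper_width: 0.147
finger_force: 30.0
```

```bash
python3 chk.py
```

```text
button x,y 100.3 -106.6 490
12.95 [599.5 -97.3  54. ] [179.9  -0.    0.4] [ 4.  -6.  -2.6] [-1.169 -0.643  0.129] 0.147 30.0
```

The pin has started into the notch mouth: the button went 102.4 → 100.3 and the torque dropped. I'll continue in small steps.

>>> carry_out(
  motion=[0, 0, 0, 0.02, 0, 0, 0, 0.01, 0, 0, 0, 0],
)

```text
clock: 13.25
tool_pos: [599.5, -97.4, 54.0]
eef_rot: [179.9, -0.0, -1.3]
ft_force: [2.8, -7.7, -3.3]
gripper_width: 0.148
finger_force: 30.0
```

```bash
python3 chk.py
```

```text
button x,y 98.2 -106.7 493
13.25 [599.5 -97.4  54. ] [179.9  -0.   -1.3] [ 2.8 -7.7 -3.3] [-1.206 -0.661  0.064] 0.148 30.0
```

>>> carry_out(
  motion=[0, 0, 0, 0.015, 0, 0, 0, 0],
)

```text
clock: 13.47
tool_pos: [599.5, -97.3, 54.0]
eef_rot: [179.9, -0.0, -2.2]
ft_force: [4.5, -7.0, -2.7]
gripper_width: 0.153
finger_force: 30.0
```

```bash
python3 chk.py
```

```text
button x,y 97.1 -106.8 491
13.47 [599.5 -97.3  54. ] [179.9  -0.   -2.2] [ 4.5 -7.  -2.7] [-1.17  -0.631  0.105] 0.153 30.0
```

>>> carry_out(
  motion=[0, 0, 0, 0.01, 0, 0, 0, 0],
)

```text
clock: 13.68
tool_pos: [599.5, -97.3, 54.0]
eef_rot: [179.9, -0.0, -2.7]
ft_force: [3.4, -6.6, -3.2]
gripper_width: 0.148
finger_force: 30.0
```

```bash
python3 chk.py
```

```text
button x,y 97.1 -106.8 489
13.68 [599.5 -97.3  54. ] [179.9  -0.   -2.7] [ 3.4 -6.6 -3.2] [-1.135 -0.686  0.237] 0.148 30.0
```

The button has moved 5.3 mm and now stays there while the knob turns, so the pin has dropped. Releasing and rising.

>>> carry_out(
  motion=[0, 0, 0, 0, 0, 0, 0, 0, 0, 0, 0, 0, 0, 0, 0, 0, 0, 0, 0, 0],
  fingers=0.4,
)

```text
clock: 14.15
tool_pos: [599.2, -96.4, 54.0]
eef_rot: [-180.0, 0.0, -2.7]
ft_force: [0.1, -0.1, -0.2]
gripper_width: 0.396
finger_force: 0.0
```

```bash
python3 chk.py
```

```text
button x,y 97.1 -106.8 486
14.15 [599.2 -96.4  54. ] [-180.     0.    -2.7] [ 0.1 -0.1 -0.2] [0.075 0.01  0.033] 0.396 0.0
```

>>> carry_out(
  motion=[0, 0, -10, 0, 0, 0, -25, 0, 0, 0, -35, 0, 0, 0, -35, 0, -20, 0, -10, 0, -20, 0, 0, 0, 0, 0, 0, 0, 0, 0, 0, 0],
)

```text
clock: 14.87
tool_pos: [559.1, -94.7, 170.3]
eef_rot: [180.0, -0.1, -2.7]
ft_force: [0.3, -0.7, 0.2]
gripper_width: 0.398
finger_force: 0.0
```

```bash
python3 chk.py; python3 - <<'E'
from h import *
im=read_camera("wrist");cv2.imwrite("pics/w7.png",cv2.resize(im,(800,600),interpolation=cv2.INTER_CUBIC))
E
```

```text
button x,y 97.4 -106.6 198
14.87 [559.1 -94.7 170.3] [ 1.8e+02 -1.0e-01 -2.7e+00] [ 0.3 -0.7  0.2] [0.031 0.109 0.011] 0.398 0.0
```

View pics/w7.png

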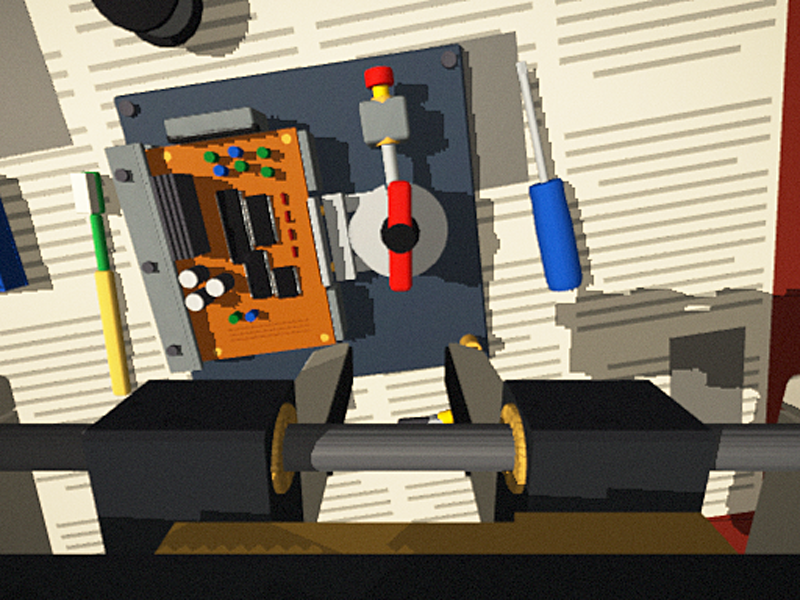

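The pin (390,175) is seated in the disc and the button has moved toward its bracket. The pad (320,230) presses the board's edge, the board is at the stop, and the bystanders are undisturbed. Handing in.

```bash
python3 -c "
from plant import *
print(close_job())"
```

```text
the job is handed in; nothing more can be done
None
```

The board is fully home against the end stop and clamped: the index pin dropped after about 0.69 rad of clockwise turn. The knob was released without forcing it, the other things on the bench look undisturbed, and the job is handed in at about 15 s; no verdict was returned.

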